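# Bring a test fixture to full contact and start the test

### The job

The circuit board is already loaded in the test fixture. With your fingertips, push the fixture's lever back by its grip bar, past the first click, until it is fully home at its second stop; then press the flat start button on the two-button station and let it come back up. Only push and press: do not grip or force the lever, leave the mushroom stop button alone, and do not lift or shift anything else on the bench.

Things in the scene. Friction and masses are not known exactly. Their poses are not given: they have to be found in the camera images.
- fixture: Bed-of-nails test fixture, fixed to the bench: grey box 260 (x) x 240 (y) x 88 mm high, aluminium deck, clear pressure gate on four steel columns above it; nothing but the lever is higher than 168 mm. Origin: centre of its underside. x points from its front to its rear (away from the operator), y left, z up. Its right flank (-y) carries the lever and a notched steel quadrant.
- lever (a joint): Lever angle (rad) about a shaft along fixture y; grows as its top swings to the rear (fixture +x). 0 = released, leans 0.45 to the front; 0.45 = first detent, upright; 0.90 = second stop, leans 0.45 to the rear. Sprung: let go between 0.25 and 0.65 it is drawn to the first detent, beyond 0.75 it snaps to the second stop and stays. About 7 N at the grip bar moves it out of a rest position.
- lever_pivot (a point): Point on the lever's swing axis directly below the middle of the grip bar when the lever is upright: 60 mm above the bench, 190 mm to the right (-y) of the fixture's origin. Axes as the fixture's.
- lever_arm: The whole lever: flat steel arm (20 mm wide, 8 mm thick, 148 mm long) on a round hub, with the grip bar across its top. Origin: on the swing axis in the plane of the arm, 140 mm to the right (-y) of the fixture's origin, 60 mm above the bench. Turns with the lever; its axes are the fixture's when the joint reads 0.
- grip_bar (a point): Round black level grip at the top of the lever, 22 mm diameter, 88 mm long, along fixture y, pointing outward from the flank. This point: its centre, 140 mm from the swing axis: 186 mm above the bench at both ends of the swing, 200 mm when upright. The flat steel lever arm (20 mm wide) joins its inner (+y) end, 50 mm from the centre. Free space around the rest of it.
- station: Two-button operator station, fixed to the bench: aluminium box 74 (x) x 136 (y) x 47.5 mm high with its two plain black buttons on top. Origin: centre of its underside.
- start_button (a joint): Travel of the start button (m): 0 up, 0.005 fully down; springs back. Needs about 1.5 N to start moving and 5 N at the bottom.
- start_top (a point): Centre of the top face of the start button: flat round black cap of 29 mm diameter in a steel bezel, its top 61.5 mm above the bench; 33 mm from the station's middle (station +y).
- stop_button (a joint): Travel of the mushroom stop button (m): 0 up, 0.005 fully down. Not to be pressed.
- stop_top (a point): Centre of the top of the stop button: a black mushroom head of 40 mm diameter, its top 78.5 mm above the bench; 33 mm from the station's middle on the other side (station -y), 66 mm from the start button.
- rf_module: Bystander: small white box with coaxial connectors, 62 x 34 x 24 mm, loose on the bench to the right of the lever. Origin: underside.
- spare_board: Bystander: loose green circuit board, 95 x 75 x 10 mm, on the bench. Origin: underside.
- screwdriver: Bystander: loose screwdriver, 160 mm long, lying to the left of the fixture.
- flux_jar: Bystander: loose small jar, 42 mm diameter, 55 mm high, standing to the left of the fixture. Origin: underside.
- mouse: Bystander: loose computer mouse, 105 x 60 x 31 mm, at the right rear.
- probe_tray: Bystander: loose divided parts tray, 120 x 90 x 30 mm, at the right front.
- multimeter: Bystander: loose handheld multimeter, 150 x 76 x 43 mm, lying at the left rear.

How it is judged:
On the way, in this order (a step that is already met when the one before it is completed fails the run):
1. the lever is pushed past its first detent and is home at its second stop (value of joint lever above 0.86 rad), for 0.2 s.
2. the start button is pressed with the lever at its second stop (value of joint start_button above 0.003 m and value of joint lever above 0.86 rad), for 0.02 s.
At the end, for the whole second after the job is handed in: The lever rests at its second stop (joint above 0.86 of 0.90 rad) by itself, the start button has been pressed (more than 3 of its 5 mm) after that and is up again, and the stop button is up (value of joint lever above 0.86 rad and velocity of joint lever below 0.05 rad/s and value of joint each of start_button, stop_button below 0.001 m); the robot touches nothing.
It fails at once if start pressed before the lever is at its second stop (value of joint start_button above 0.002 m and value of joint lever below 0.84 rad).
It fails at once if the stop button is pressed (value of joint stop_button above 0.002 m).
It fails at once if the lever is gripped or forced (more than 35 N on it) (contact force between anything else and lever_arm above 35 N).
It fails at once if something else on the bench is lifted or shifted by more than 20 mm (distance of any of rf_module, spare_board, screwdriver, flux_jar, mouse, probe_tray, multimeter from where it was at the start of the episode above 0.02 m).
It also fails if it takes over 43 s, if anything falls off the work surface, if the arm or the gripper's body presses on something with over 40 N, if the wrist force passes 120 N, or if a joint passes its speed limit or range.

### The arm

A 6-joint arm with a two-finger parallel gripper is mounted at the origin on the work surface. World frame = base frame: x ahead of the robot, y to its left, z up, the work surface at z = 0. Lengths are in m, angles in rad, forces in N, time in s.
With the tool pointing down it reaches from about 0.3 to 0.775 m from the base axis. Payload 14.6 kg.
Tool frame: the origin (TCP) lies at the very end of the fingers, on their centre line; the grasp point (between the pads) lies 19 mm behind it; z points along the fingers, y is the line along which they close (so a half turn about z gives the same grasp; the last joint's range is limited). The gripper opens to 94 mm and grips with 3 to 60 N. Pads are 16 mm wide; open, the fingers measure 119 mm over their backs; the gripper's body (75 mm by 177 mm) begins 78 mm behind the grasp point.
Start: joints at [1.039, 0.3, 1.521, -0, 1.321, -0.067], TCP at [0.247, 0.492, 0.205] pointing down, gripper open.
Joint ranges: [-3.03, 3.03], [-0.79, 2.21], [0.23, 2.52], [-1.04, 4.18], [0, 3.07], [-2.55, 2.55]. Speed limits (rad/s): [2.22, 2.22, 2.57, 3.14, 3.14, 3.14].

### API

Orientations are given as [roll, pitch, yaw] about the fixed x, y, z axes, in that order (R = Rz(yaw) Ry(pitch) Rx(roll)).
In Python, from station import status, vision, order, silhouettes gives the robot as it stands. The module is installed in compiled form; this text tells all that it offers.
- The arm moves only by the shell command python3 -m pendant 'ROWS' [FORCE]. ROWS is JSON, one flat list of numbers, 7 for each row, row after row: the shift along the tool's x, y, z in units of 500 mm (1.0 is 500 mm), then the turn, a rotation vector about the tool's x, y, z in units of 90 degrees (1.0 is 90 degrees), then the opening, from -1 (shut) to 1 (fully open). A call has 1 to 12 rows; each row is the pose to reach, as a shift and turn from the pose commanded when the call began, along the tool's axes at that moment; what a row does not reach only later rows make up. A row lasts 1/10 s, in which the tool goes at most 50 mm and 8.59 degrees, less where a joint would pass 70% of its speed; a pose out of reach is approached as far as the arm can. A call with a number of a shift or a turn outside -1 to 1 is refused whole. A call with a gripper value outside its range is refused whole. The fingers move at their own pace and stop on an object; FORCE is the grip in N (left out, the last holds). Time passes only in rows, so rows that repeat a pose let the fingers close. It gives the time, the measured TCP pose, the force, the opening and the grip force at its end, in the units of the state.
- status.get_obs(): the state, without advancing time (a new reading comes with each control period).
- vision.camera(name): name is "scene" or "top" or "wrist"; returns a dict with "pixels" (400x640x3 uint8, red, green, blue), "K" (3x3 intrinsics, pixels), "R" (3x3) and "t" (3): a world point X has camera coordinates R X + t. Camera axes: x right, y down, z forward; pixel columns grow to the right and rows downward; lengths in m; the calibration is good to about 2 mm. A picture is of the moment at which its call begins. There is no depth.
- order.hand_in(): hands the job in; it is judged then, once.
Trained networks look in a picture, given as the dict that the camera call returned (one of the last four; its "shot" number tells which), for a name from the list of things; names that differ only in an ending like _2 or _b are one class to them, and where a whole thing is asked for, a point or a joint stands for the part that bears it (a point fixed in the world has none). Each returns a list of dicts, best first, with "score" (0 to 1); they miss things now and then, are a little off and sometimes report something else, mostly with a low value. They report only what shows in the picture. A call takes as long as a camera call.
- silhouettes(target, picture): "region" (400x640 bool, what is visible of it) and "extent" ([left, top, right, bottom] in pixels, round what is visible of it).
The state is a dict: "time_s": time; "qpos": joint angles; "joint_vel": joint speeds; "tau": joint torques, N m; "ee_pos": TCP position; "eef_rot": TCP orientation; "force": force on the tool from outside, world axes, zero at the start; "moment": the same for the moment, N m; "grip_width": finger opening in m; "grip_force": force on a finger pad.
Only numpy, scipy, OpenCV 4.12 (cv2) and the standard library are available. Lean on these libraries where they do the work, as an engineer would, in place of code of your own. Each camera call takes 0.05 s, during which the arm holds its last target. There are 200 camera calls.

## Working session

There is one attempt and no reset: what is moved stays moved. The work goes in short steps, Python scripts to look and compute and a shell command to move; the robot and the scene stay as the last step left them, time stands still between calls to the robot, and variables do not carry over. Pictures are saved under pics/ and viewed, at most 10 in all, crops included, and the job is handed in when it is done.

```bash
mkdir -p pics; python3 - <<'E'
from station import status, vision, silhouettes
import cv2, numpy as np
o=status.get_obs(); print({k:np.round(v,3).tolist() for k,v in o.items()})
for c in ("scene","top"):
    p=vision.camera(c); cv2.imwrite(f"pics/{c}0.png",p["pixels"][:,:,::-1])
    print(c,np.round(p["K"],1).tolist(),np.round(p["R"],4).tolist(),np.round(p["t"],4).tolist())
    for n in ("fixture","lever_arm","grip_bar","station","start_button","start_top","stop_top","rf_module"):
        try:
            for d in silhouettes(n,p)[:2]:
                v,u=np.nonzero(d["region"]); print(n,round(d["score"],2),np.round(d["extent"]).tolist(),len(u),round(u.mean(),1),round(v.mean(),1))
        except Exception as e: print(n,e)
E
```

```text
{'time_s': 0.0, 'qpos': [1.039, 0.3, 1.522, 0.0, 1.321, -0.067], 'joint_vel': [-0.0, -0.0, 0.001, -0.001, -0.0, 0.002], 'tau': [0.0, -53.181, -35.274, 0.071, 0.024, -0.0], 'ee_pos': [0.246, 0.491, 0.205], 'eef_rot': [-3.14, -0.0, 2.677], 'force': [-0.151, 0.143, 0.186], 'moment': [0.003, 0.035, -0.02], 'grip_force': 0.0, 'grip_width': 0.094}
scene [[373.0, 0.0, 319.7], [0.0, 373.0, 203.3], [0.0, 0.0, 1.0]] [[-0.3334, 0.9428, -0.0063], [0.6743, 0.2337, -0.7005], [-0.659, -0.2378, -0.7136]] [0.2402, -0.2478, 1.4725]
fixture 0.74 [272.0, 156.0, 394.0, 284.0] 8881 333.1 224.2
lever_arm 0.78 [272.0, 157.0, 306.0, 191.0] 315 291.6 168.0
lever_arm 0.17 [464.0, 249.0, 471.0, 259.0] 85 467.1 252.4
grip_bar 0.52 [275.0, 155.0, 304.0, 192.0] 309 291.3 167.7
station 0.65 [433.0, 244.0, 486.0, 292.0] 1515 456.1 265.8
station 0.21 [272.0, 154.0, 304.0, 192.0] 380 292.1 168.8
stop_top 0.5 [443.0, 259.0, 459.0, 270.0] 159 452.0 261.8
stop_top 0.31 [462.0, 248.0, 477.0, 259.0] 90 467.3 252.6
rf_module 0.64 [253.0, 198.0, 266.0, 220.0] 250 257.9 206.9
top [[402.7, 0.0, 325.2], [0.0, 402.7, 201.4], [0.0, 0.0, 1.0]] [[-0.0086, -1.0, -0.0044], [-0.9759, 0.0094, -0.2181], [0.2182, 0.0024, -0.9759]] [-0.054, 0.5546, 1.0311]
fixture 0.94 [261.0, 154.0, 403.0, 268.0] 10007 313.6 211.2
lever_arm 0.86 [359.0, 209.0, 405.0, 240.0] 449 378.1 230.7
grip_bar 0.82 [360.0, 212.0, 406.0, 242.0] 525 377.2 229.8
station 0.73 [355.0, 212.0, 403.0, 241.0] 575 377.6 230.4
station 0.7 [162.0, 189.0, 211.0, 242.0] 1523 185.3 215.2
start_button 0.7 [397.0, 212.0, 420.0, 244.0] 347 407.9 225.0
start_button 0.62 [167.0, 217.0, 181.0, 228.0] 93 174.1 221.9
start_top 0.2 [247.0, 211.0, 257.0, 262.0] 294 252.0 245.4
stop_top 0.7 [168.0, 134.0, 221.0, 164.0] 1452 194.8 146.8
stop_top 0.64 [183.0, 192.0, 196.0, 208.0] 149 188.1 201.0
rf_module 0.93 [397.0, 213.0, 415.0, 238.0] 307 407.7 224.7
```

```bash
python3 - <<'E'
import cv2
a=cv2.imread("pics/top0.png")[110:300,140:440]; b=cv2.imread("pics/scene0.png")[130:310,230:510]
cv2.imwrite("pics/topc.png",cv2.resize(a,None,fx=2.66,fy=2.66,interpolation=2)); cv2.imwrite("pics/scenec.png",cv2.resize(b,None,fx=2.8,fy=2.8,interpolation=2))
E
```

```text
(no output)
```

View pics/topc.png

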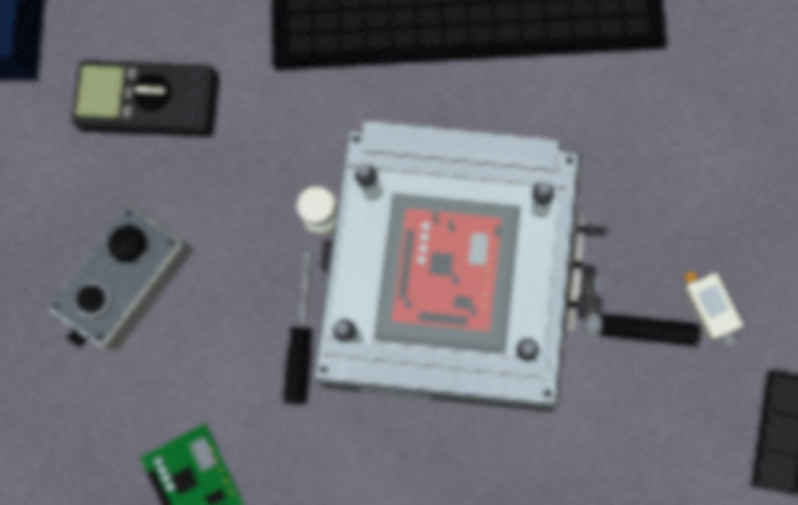

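View pics/scenec.png

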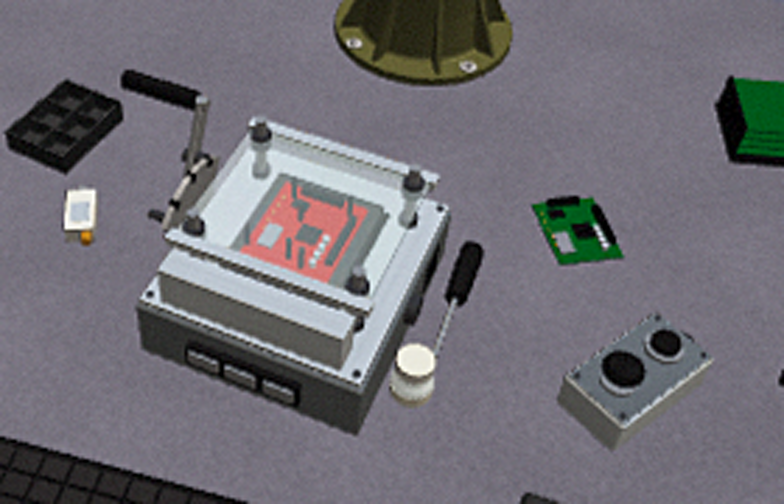

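The top crop shows the lever grip bar as a black bar near full-image pixel (385, 234), leaning to the front. The start button is the small flat cap at about (174, 222), and the mushroom is at about (188, 201). The scene crop shows the same layout, with the bar at about (287, 161).

```bash
cat > h.py <<'E'
import numpy as np
def ray(p,u,v):
    d=np.linalg.solve(p["K"],[u,v,1.]); R=np.array(p["R"]); return -R.T@p["t"], R.T@d
def onz(p,u,v,z):
    c,d=ray(p,u,v); return c+d*(z-c[2])/d[2]
def tri(a,ua,b,ub):
    c1,d1=ray(a,*ua); c2,d2=ray(b,*ub)
    s=np.linalg.lstsq(np.c_[d1,-d2],c2-c1,rcond=None)[0]; q1,q2=c1+d1*s[0],c2+d2*s[1]; return (q1+q2)/2,np.linalg.norm(q1-q2)
E
python3 - <<'E'
from station import vision
import cv2, numpy as np
from h import *
np.set_printoptions(precision=4,suppress=True)
t=vision.camera("top"); s=vision.camera("scene")
def dark(p,box,thr=50):
    x0,y0,x1,y1=box; g=p["pixels"][y0:y1,x0:x1].max(2); m=(g<thr).astype(np.uint8)
    n,l,st,c=cv2.connectedComponentsWithStats(m); r=[]
    for i in range(1,n):
        if st[i,4]>25:
            q=cv2.minAreaRect(np.argwhere(l==i)[:,::-1].astype(np.float32)); r.append((st[i,4],c[i]+[x0,y0],np.array(cv2.boxPoints(q))+[x0,y0]))
    return r
def axis(c):
    e=[c[1]-c[0],c[2]-c[1]]; 
    return ((c[0]+c[3])/2,(c[1]+c[2])/2) if np.linalg.norm(e[0])>np.linalg.norm(e[1]) else ((c[0]+c[1])/2,(c[2]+c[3])/2)
for nm,p,box in (("top",t,(366,222,406,246)),("scene",s,(270,150,306,172))):
    for n,c,bx in dark(p,box):
        a,b=axis(bx); print(nm,"bar",n,c,a,b,"world",onz(p,*c,.186),onz(p,*a,.186),onz(p,*b,.186))
for nm,p,box in (("top",t,(158,185,200,236)),("scene",s,(440,240,485,275))):
    for n,c,bx in dark(p,box): print(nm,"btn",n,c,"z.0615",onz(p,*c,.0615),"z.075",onz(p,*c,.075))
# deck corners (screws) in top crop -> z=.088
f=lambda x,y:(140+x/2.66,110+y/2.66)
for q in ((354,138),(570,160),(323,370),(547,393)): print("screw",onz(t,*f(*q),.088))
E
```

```text
top bar 270 [384.3815 233.5556] [366.7134 231.5793] [402.0549 235.5061] world [ 0.4475 -0.1978  0.186 ] [ 0.4525 -0.1564  0.186 ] [ 0.4425 -0.2391  0.186 ]
scene bar 188 [286.5266 161.4628] [272.9606 157.1238] [299.7486 165.6473] world [ 0.448 -0.198  0.186] [ 0.4425 -0.244   0.186 ] [ 0.4531 -0.1544  0.186 ]
top btn 142 [187.5141 201.1479] z.0615 [0.5584 0.3149 0.0615] z.075 [0.5553 0.3101 0.075 ]
top btn 63 [173.7937 221.8889] z.0615 [0.5016 0.348  0.0615] z.075 [0.4993 0.3428 0.075 ]
scene btn 77 [467.3896 251.9091] z.0615 [0.506  0.3497 0.0615] z.075 [0.5178 0.3469 0.075 ]
scene btn 152 [452.1842 261.3355] z.0615 [0.5514 0.3139 0.0615] z.075 [0.5624 0.3117 0.075 ]
screw [0.6591 0.0809 0.088 ]
screw [ 0.6335 -0.138   0.088 ]
screw [0.4238 0.1064 0.088 ]
screw [ 0.3997 -0.1102  0.088 ]
```

```bash
python3 -m pendant '[-0.616,-0.456,-0.1,0,0,-0.2235,-1,-0.616,-0.456,-0.1,0,0,-0.2235,-1,-0.616,-0.456,-0.1,0,0,-0.2235,-1,-0.616,-0.456,-0.1,0,0,-0.2235,-1,-0.616,-0.456,-0.1,0,0,-0.2235,-1,-0.616,-0.456,-0.1,0,0,-0.2235,-1,-0.616,-0.456,-0.1,0,0,-0.2235,-1,-0.616,-0.456,-0.1,0,0,-0.2235,-1,-0.616,-0.456,-0.1,0,0,-0.2235,-1,-0.616,-0.456,-0.1,0,0,-0.2235,-1,-0.616,-0.456,-0.1,0,0,-0.2235,-1,-0.616,-0.456,-0.1,0,0,-0.2235,-1]' 10
```

```text
time_s: 2.2
ee_pos: [0.4192, 0.1507, 0.2553]
eef_rot: [-3.142, -0.0, 3.03]
force: [-0.0, 0.2, 0.4]
grip_width: 0.0018
grip_force: 0.0
```

```bash
python3 -m pendant '[-0.043,-0.697,0,0,0,0,-1,-0.043,-0.697,0,0,0,0,-1,-0.043,-0.697,0,0,0,0,-1,-0.043,-0.697,0,0,0,0,-1,-0.043,-0.697,0,0,0,0,-1,-0.043,-0.697,0,0,0,0,-1,-0.043,-0.697,0,0,0,0,-1,-0.043,-0.697,0,0,0,0,-1,-0.043,-0.697,0,0,0,0,-1,-0.043,-0.697,0,0,0,0,-1,-0.043,-0.697,0,0,0,0,-1]'; python3 -m pendant '[0,0,0.06,0,0,0,-1,0,0,0.12,0,0,0,-1,0,0,0.174,0,0,0,-1,0,0,0.174,0,0,0,-1,0,0,0.174,0,0,0,-1]'
python3 - <<'E'
from station import vision,status
import cv2, numpy as np
print(status.get_obs()["ee_pos"])
a=vision.camera("top")["pixels"][150:300,320:460,::-1]; b=vision.camera("scene")["pixels"][110:260,230:370,::-1]
cv2.imwrite("pics/pre.png",cv2.resize(np.hstack([a,b]),None,fx=2.8,fy=2.8))
E
```

```text
time_s: 3.3
ee_pos: [0.4019, -0.1975, 0.2556]
eef_rot: [-3.142, 0.0, 3.03]
force: [-0.2, 0.5, -0.5]
grip_width: 0.0006
grip_force: 0.0
time_s: 3.8
ee_pos: [0.4019, -0.1984, 0.1694]
eef_rot: [-3.141, 0.0, 3.029]
force: [0.1, 0.1, 0.4]
grip_width: 0.0009
grip_force: 0.0
[ 0.40191309 -0.19838948  0.16937838]
```

View pics/pre.png

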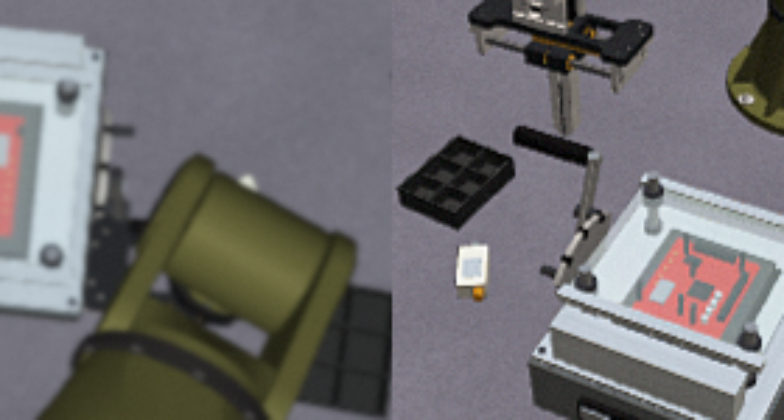

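The fingers are in front of the bar near its middle (crop pixel about 565, 130) with a clear gap, so I can push now.

```bash
python3 -m pendant '[-0.03,0,0,0,0,0,-1,-0.046,0,0,0,0,0,-1,-0.062,0,0,0,0,0,-1,-0.078,0,0,0,0,0,-1,-0.094,0,0,0,0,0,-1,-0.11,0,0,0,0,0,-1]'; python3 -m pendant '[-0.016,0,0,0,0,0,-1,-0.032,0,0,0,0,0,-1,-0.048,0,0,0,0,0,-1,-0.064,0,0,0,0,0,-1,-0.08,0,0,0,0,0,-1,-0.096,0,0,0,0,0,-1]'
```

```text
time_s: 4.5
ee_pos: [0.4566, -0.2053, 0.1693]
eef_rot: [-3.141, 0.001, 3.028]
force: [0.1, -0.6, -0.2]
grip_width: 0.0006
grip_force: 0.0
time_s: 5.1
ee_pos: [0.504, -0.2106, 0.1684]
eef_rot: [3.141, -0.001, 3.028]
force: [-6.6, 0.8, 2.1]
grip_width: 0.0003
grip_force: 3.5
```

```bash
python3 -m pendant '[-0.01,0,0,0,0,0,-1,-0.02,0,0,0,0,0,-1,-0.03,0,0,0,0,0,-1,-0.04,0,0,0,0,0,-1,-0.05,0,0,0,0,0,-1,-0.05,0,0,0,0,0,-1]'
python3 - <<'E'
from station import vision,status
import cv2, numpy as np
b=vision.camera("scene")["pixels"][110:260,230:370,::-1]
cv2.imwrite("pics/mid.png",cv2.resize(b,None,fx=3.5,fy=3.5))
E
```

```text
time_s: 5.7
ee_pos: [0.5294, -0.2135, 0.1686]
eef_rot: [-3.141, 0.001, 3.028]
force: [0.1, 0.3, -0.1]
grip_width: 0.0005
grip_force: 0.0
```

View pics/mid.png

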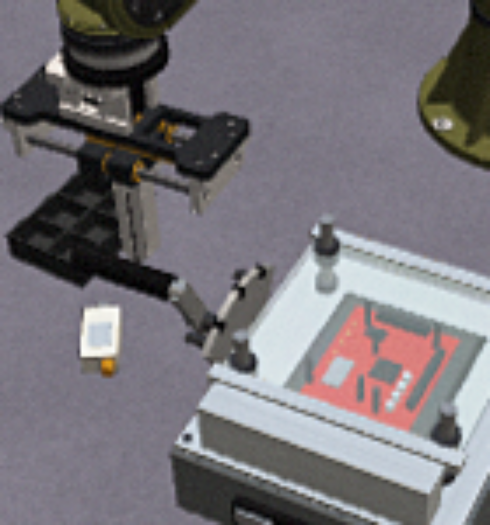

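The lever now leans to the rear and the contact force is zero, so it has snapped over. I'll retreat, lift, and check it by measurement on the way.

```bash
python3 -m pendant '[0.06,0,0,0,0,0,-1,0.1,0,0,0,0,0,-1,0.1,0,-0.09,0,0,0,-1,0.1,0,-0.18,0,0,0,-1,0.1,0.1,-0.18,0,0,0,-1,0.1,0.2,-0.18,0,0,0,-1,0.1,0.3,-0.18,0,0,0,-1,0.1,0.4,-0.18,0,0,0,-1,0.1,0.5,-0.18,0,0,0,-1,0.1,0.6,-0.18,0,0,0,-1,0.1,0.7,-0.18,0,0,0,-1,0.1,0.7,-0.18,0,0,0,-1]'
python3 - <<'E'
from station import vision,status
import cv2, numpy as np
from h import *
np.set_printoptions(precision=4,suppress=True)
for n in("top","scene"):
    p=vision.camera(n); g=p["pixels"].max(2)
    for z in (.186,):
        m=np.zeros(g.shape,np.uint8); R=np.array(p["R"])
        q=p["K"]@(R@np.array([.569,-.212,z])+p["t"]); u,v=(q[:2]/q[2]).astype(int)
        m[v-14:v+15,u-24:u+25]=(g[v-14:v+15,u-24:u+25]<50)
        k,l,st,c=cv2.connectedComponentsWithStats(m)
        for i in range(1,k):
            if st[i,4]>60: print(n,(u,v),st[i,4],c[i],onz(p,*c[i],z))
o=status.get_obs();print(o["ee_pos"],o["eef_rot"],o["qpos"])
E
```

```text
time_s: 6.95
ee_pos: [0.5184, 0.1447, 0.2583]
eef_rot: [3.141, 0.0, 3.033]
force: [-0.2, -1.3, -0.8]
grip_width: 0.0005
grip_force: 0.0
top (np.int64(388), np.int64(183)) 250 [387.808 183.72 ] [ 0.5686 -0.211   0.186 ]
scene (np.int64(264), np.int64(187)) 502 [257.6713 182.6414] [ 0.5588 -0.2372  0.186 ]
[0.5185 0.1406 0.2584] [-3.1414  0.      3.0299] [ 0.1968  0.2355  1.4792 -0.0002  1.4269 -1.2624]
```

Bar measured at (0.5686, −0.211), which matches the second stop. Next I'll move above the start button.

```bash
python3 -m pendant '[0.02,0.1,0,0,0,0,-1,0.04,0.2,0,0,0,0,-1,0.06,0.3,0,0,0,0,-1,0.076,0.41,0,0,0,0,-1,0.076,0.41,0.1,0,0,0,-1,0.076,0.41,0.2,0,0,0,-1,0.076,0.41,0.28,0,0,0,-1,0.076,0.41,0.33,0,0,0,-1,0.076,0.41,0.33,0,0,0,-1,0.076,0.41,0.33,0,0,0,-1]'
python3 - <<'E'
from station import vision,status
import cv2, numpy as np
b=vision.camera("scene")["pixels"][180:310,390:530,::-1]
cv2.imwrite("pics/btn.png",cv2.resize(b,None,fx=4,fy=4))
E
```

```text
time_s: 8.05
ee_pos: [0.5051, 0.3471, 0.0947]
eef_rot: [3.141, 0.001, 3.026]
force: [-0.3, 0.3, 0.6]
grip_width: 0.0004
grip_force: 0.0
```

View pics/btn.png

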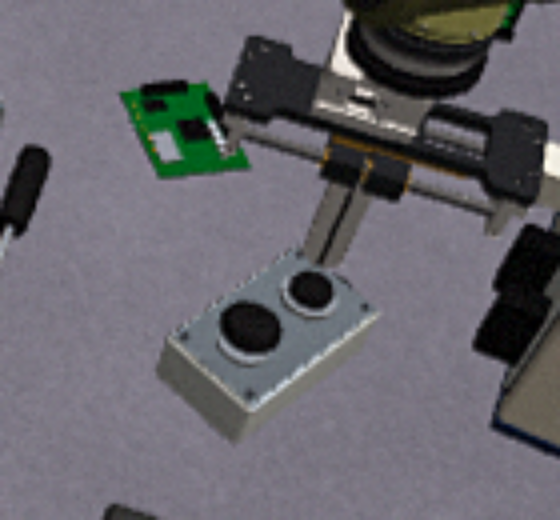

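The fingertips are above and in line with the start button (cap at crop 310, 290), clear of the mushroom. Pressing now.

```bash
python3 -m pendant '[0.003,0.003,0.03,0,0,0,-1,0.003,0.003,0.05,0,0,0,-1,0.003,0.003,0.06,0,0,0,-1,0.003,0.003,0.066,0,0,0,-1,0.003,0.003,0.071,0,0,0,-1,0.003,0.003,0.075,0,0,0,-1,0.003,0.003,0.075,0,0,0,-1,0.003,0.003,0.075,0,0,0,-1]'
```

```text
time_s: 8.9
ee_pos: [0.5029, 0.3496, 0.0567]
eef_rot: [3.142, 0.0, 3.028]
force: [-5.4, -3.1, 8.2]
grip_width: 0.0005
grip_force: 4.2
```

```bash
python3 -m pendant '[0,0,0.002,0,0,0,-1,0,0,0.002,0,0,0,-1]'; python3 -m pendant '[0,0,-0.02,0,0,0,-1,0,0,-0.08,0,0,0,-1,0,0,-0.16,0,0,0,-1,0,0,-0.2,0,0,0,-1,0,0,-0.2,0,0,0,-1,0,0,-0.2,0,0,0,-1]'
python3 - <<'E'
from station import vision,status
import cv2, numpy as np
a=vision.camera("scene")["pixels"][110:310,230:530,::-1]
cv2.imwrite("pics/end.png",cv2.resize(a,None,fx=2.6,fy=2.6))
E
```

```text
time_s: 9.1
ee_pos: [0.5029, 0.3497, 0.0565]
eef_rot: [3.141, 0.0, 3.028]
force: [-8.7, -4.3, 16.3]
grip_width: 0.0002
grip_force: 8.1
time_s: 9.7
ee_pos: [0.5028, 0.3496, 0.1546]
eef_rot: [3.141, 0.0, 3.028]
force: [-0.6, -0.6, 0.4]
grip_width: 0.0002
grip_force: 0.0
```

View pics/end.png

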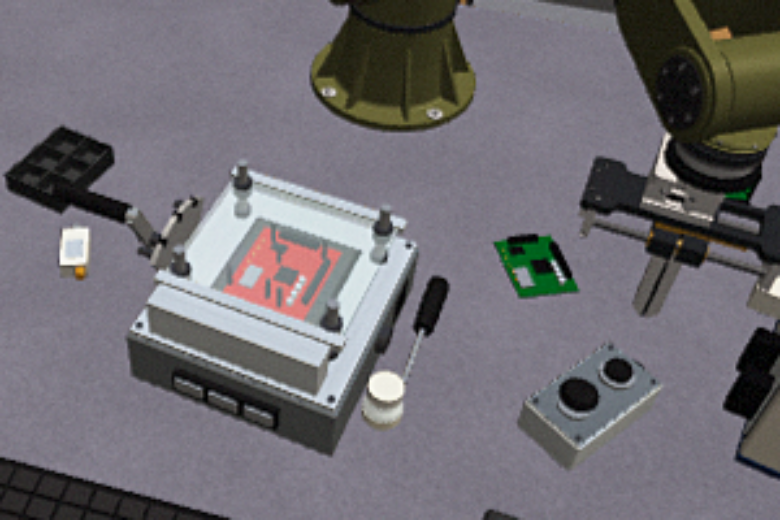

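The button bottomed at z = 0.0565, exactly 5 mm of travel, with the force rising sharply. The picture shows the lever leaning to the rear (bar at about 97, 203), both buttons up (about 617, 370 and 578, 393), and the arm clear.

```bash
python3 -c "
from station import order
print(order.hand_in())"
```

```text
the job is handed in; nothing more can be done
None
```

The lever measured home at its second stop, the start button was then pressed its full 5 mm and is back up, the robot is clear of everything, and the job is handed in; the hand-in call gave no verdict.

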